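Turn the tube carousel to the detector and scan

TASK

On the tube reader, push one of the rotor's arms round with a fingertip until the arm that carries the tube points at the detector, with the tube squarely in front of the lens, then press the scan button all the way down with a fingertip and let it come back up. Do not press the button before the tube is lined up, do not touch the tube itself, and do not lift the rotor off its spindle. Leave the vial, the bottle and the tip box where they stand.

Things in the scene. Friction and masses are not known exactly. Their poses are not given: they have to be found in the camera images.
- reader: fixed white bench instrument, 310 x 430 mm (its x, y), 75 mm high, turned by up to 0.5 rad. Origin on the bench straight under the rotor axis; x points away from its screen side, z up. Flat deck at z = 75 mm, x -150 to +160, y -215 to +215 mm; a black disc (radius 134 mm, 2 mm thick) on it lies under the rotor.
- rotor_axis (a point): point on the upright rotor axis at half the height of the arms, 101 mm above the bench, 26 mm above the deck. Aluminium rotor, three equal level arms 120 degrees apart: bars 14 mm wide, 16 mm high (18 mm free beneath), each ending in a round holder 28 mm across, top 110 mm above the bench, centred 115 mm from the axis. Hub radius 24 mm; black knob on it, radius 13 mm, top 123 mm.
- rotor (a joint): turn of the rotor in rad, counter-clockwise from above positive; 0 when the arm with the tube points along the reader's +x. It turns freely either way, many turns, with light friction (about 0.06 N m) and stays where it is left; no detents.
- rotor_lift (a joint): height in m by which the rotor is lifted off its spindle; 0 when seated. It is held down only by its weight, about 0.35 kg.
- tube: the only tube on the rotor: clear, with a white cap, upright, 22 mm across the cap, 36 mm tall, fixed in the holder of one arm; the other two holders are empty. Origin at the centre of its underside, 115 mm from the rotor axis and 110 mm above the bench. Not to be touched.
- lens_front (a point): where the tube must stand: in front of the detector lens, 115 mm from the rotor axis, 120 mm above the bench. Detector: fixed grey block 50 mm wide, top 135 mm above the bench, on the deck 150 to 195 mm from the axis, within 0.6 rad of the reader's +y side; its black round lens (26 mm across) looks at the axis and ends 137 mm from it.
- scan_top (a point): centre of the top face of the scan button, a round white push button of 28 mm diameter in a grey housing on the deck, 168 mm from the rotor axis on the reader's -y side; it is pressed straight down. The spring lifts it again.
- scan (a joint): travel of the scan button in m: 0 up, 0.006 fully down (about 4 N).
- vial: bystander: loose capped amber vial, 26 mm across, 50 mm tall, standing on the deck behind the scan button (corner at the reader's +x, -y). Origin at the centre of its underside.
- bottle: bystander: loose clear bottle, 60 mm across, 130 mm tall, on the bench beside the reader's -y side. Origin at the centre of its underside.
- tipbox: bystander: loose grey pipette-tip box with clear lid, 122 x 82 x 66 mm, on the bench beside the reader's +y side. Origin at the centre of its underside.

How it is judged:
On the way, in this order (a step that is already met when the one before it is completed fails the run):
1. the tube stands still in front of the detector lens, the button still up (horizontal distance between tube and lens_front below 0.007 m and velocity of joint rotor between -0.05 and 0.05 rad/s and value of joint scan below 0.002 m), for 0.2 s.
2. the scan button is pressed down with the tube lined up (horizontal distance between tube and lens_front below 0.007 m and value of joint scan above 0.0045 m), for 0.05 s.
At the end, for the whole second after the job is handed in: the tube is at rest within 7 mm (about 3.5 degrees) of straight in front of the lens, the rotor is seated on its spindle, and the scan button has been pressed (4.5 mm or more of its 6 mm) and is up again (all of step 1 and value of joint rotor_lift below 0.003 m); the robot touches nothing.
It fails at once if the scan button pressed while the tube is not lined up (value of joint scan above 0.003 m and horizontal distance between tube and lens_front above 0.008 m).
It fails at once if the rotor lifted off its spindle by more than 6 mm (value of joint rotor_lift above 0.006 m).
It fails at once if the tube touched by the robot (contact force between tube and the fingers above 0.5 N or contact force between tube and the arm above 0.5 N).
It fails at once if the vial, the bottle or the tip box moved more than 25 mm or lifted (distance of any of vial, bottle, tipbox from where it was at the start of the episode above 0.025 m).
It also fails if it takes over 48 s, if anything falls off the work surface, if the arm or the gripper's body presses on something with over 40 N, if the wrist force passes 120 N, or if a joint passes its speed limit or range.

ROBOT

A 7-joint arm with a two-finger parallel gripper is mounted at the origin on the work surface. World frame = base frame: x ahead of the robot, y to its left, z up, the work surface at z = 0. Lengths are in m, angles in rad, forces in N, time in s.
With the tool pointing down it reaches from about 0.4 to 0.85 m from the base axis. Payload 10.4 kg.
Tool frame: the origin (TCP) lies at the very end of the fingers, on their centre line; the grasp point (between the pads) lies 19 mm behind it; z points along the fingers, y is the direction in which the jaws open and shut (so a half turn about z gives the same grasp; the last joint's range is limited). The gripper opens to 87 mm and grips with 3 to 60 N. Pads are 19 mm wide; open, the fingers measure 117 mm over their backs; the gripper's body (75 mm by 190 mm) begins 51 mm behind the grasp point.
Start: joints at [-1.208, 0.332, -0.065, 1.46, 0.022, 1.35, -0.088], TCP at [0.235, 0.579, 0.223] pointing down, gripper open.
Joint ranges: [-2.6, 2.6], [-0.5, 2.12], [-1.47, 1.34], [0.16, 2.42], [-1.27, 4.41], [0.06, 2.06], [-2.6, 2.6]. Speed limits (rad/s): [2.22, 2.22, 2.79, 2.79, 3.14, 3.14, 3.14].

INTERFACE

Orientations are given as a unit quaternion [x, y, z, w].
In Python, from bench import read_state, imaging, r gives the robot as it stands. The module is installed in compiled form; this text tells all that it offers.
- The arm moves only by the tool move_arm, never from a script. Its argument "series" is a list of rows, each a list of 4 numbers: the shift along the tool's x, y, z in m, then the turn about the tool's z in rad. In form: [[x, y, z, roll], ...]. A call has 1 to 20 rows; each row is the pose to reach, as a shift and turn from the pose commanded when the call began, along the tool's axes at that moment; what a row does not reach only later rows make up. A row lasts 1/10 s, in which the tool goes at most 50 mm and 8.59 degrees, less where a joint would pass 70% of its speed; a pose out of reach is approached as far as the arm can. A call with a gripper value outside its range is refused whole. "claw" is the gripper's target within -1 to 1 (fully open at 1, half-way at 0, shut at -1), set as the call begins (left out, the last holds). The fingers move at their own pace and stop on an object; "newtons" is the grip in N (left out, the last holds). Time passes only in rows, so rows that repeat a pose let the fingers close. It gives the time, the measured TCP pose, the force and the opening at its end, in the units of the state.
- read_state(): the state, without advancing time (a new reading comes with each control period).
- imaging.camera(name): name is "side" or "top"; returns (picture, depth): 420x560x3 uint8, red, green, blue; 420x560 float32, m along the optical axis (not along the pixel's ray), 0 where there is no reading.
- imaging.get_calibration(name): a dict with "camera_matrix" (3x3 intrinsics, pixels), "R" (3x3) and "t" (3): a world point X has camera coordinates R X + t. Camera axes: x right, y down, z forward; pixel columns grow to the right and rows downward; lengths in m; the calibration is good to about 2 mm. A picture is of the moment at which its call begins. get_calibration takes no time and is no camera call.
- r.close_job(): hands the job in, once; it reports no verdict.
The state is a dict: "time": time; "joint_positions": joint angles; "joint_vel": joint speeds; "joint_torque": joint torques, N m; "ee_pos": TCP position; "eef_rot": TCP orientation; "ft_force": force on the tool from outside, world axes, zero at the start; "torque": the same for the moment, N m; "width": finger opening in m.
Only numpy, scipy, OpenCV 4.12 (cv2) and the standard library are available. Lean on these libraries where they do the work, as an engineer would, in place of code of your own. Each camera call takes 0.05 s, during which the arm holds its last target.

## Working session

There is one attempt and no reset: what is moved stays moved. The work goes in short steps, Python scripts to look and compute and a tool call to move; the robot and the scene stay as the last step left them, time stands still between calls to the robot, and variables do not carry over. Pictures are saved under pics/ and viewed, and the job is handed in when it is done.

Besides the shell and the picture viewer there is one more tool, called after "Emit:" by a JSON object that holds its "method" and its "body". move_arm: Moves the arm, as the interface text tells. Its arguments: {"type":"object","properties":{"series":{"type":"array","items":{"type":"array","items":{"type":"number"}}},"claw":{"type":"number"},"newtons":{"type":"number"}},"required":["series"]}

```bash
mkdir -p pics; cat > h.py <<'E'
import numpy as np, cv2
from bench import read_state, imaging, r
def snap(n,tag):
    p,d=imaging.camera(n); np.savez(f'{tag}_{n}.npz',p=p,d=d); cv2.imwrite(f'pics/{tag}_{n}.png',p[:,:,::-1]); return p,d
def world(n,d):
    c=imaging.get_calibration(n);K=np.array(c["camera_matrix"]);R=np.array(c["R"]);t=np.array(c["t"])
    v,u=np.mgrid[0:d.shape[0],0:d.shape[1]]
    P=np.stack([(u-K[0,2])/K[0,0]*d,(v-K[1,2])/K[1,1]*d,d],-1)
    return (P-t)@R
E
python3 - <<'E'
from h import *
for n in("top","side"):
    snap(n,"a"); c=imaging.get_calibration(n); print(n,np.round(c["camera_matrix"],1).tolist(),np.round(c["R"],3).tolist(),np.round(c["t"],3))
s=read_state();print(s["time"],s["ee_pos"],s["eef_rot"],s["width"])
E
```

```text
top [[405.8, 0.0, 275.8], [0.0, 405.8, 208.1], [0.0, 0.0, 1.0]] [[-0.002, -1.0, 0.002], [-0.999, 0.002, -0.04], [0.04, -0.002, -0.999]] [0.067 0.538 1.02 ]
side [[438.2, 0.0, 286.9], [0.0, 438.2, 208.9], [0.0, 0.0, 1.0]] [[-0.984, -0.178, -0.004], [-0.133, 0.75, -0.648], [0.118, -0.637, -0.762]] [0.536 0.095 1.036]
0.1 [0.23504834 0.57875048 0.2218363 ] [ 1.91684442e-01  9.81456403e-01 -6.29327851e-04 -9.05838021e-05] 0.08723124516050945
```

View pics/a_top.png

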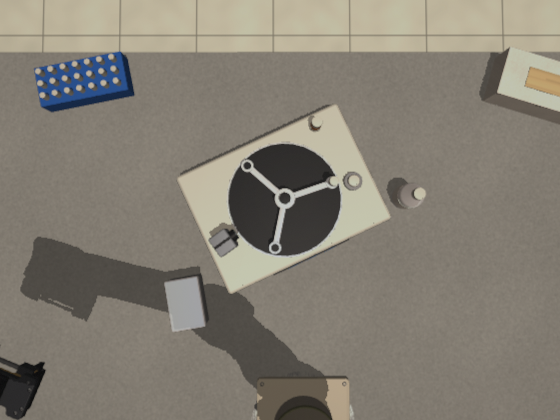

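View pics/a_side.png

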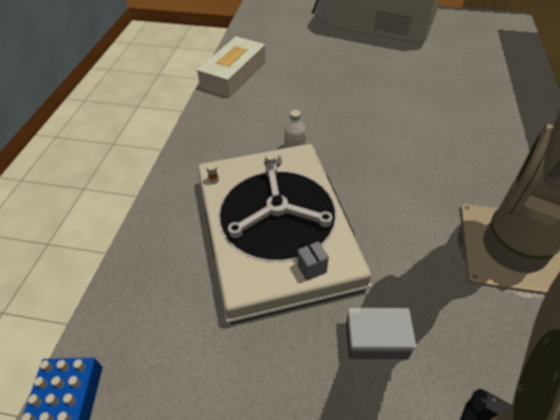

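The top view shows the rotor hub near (285,198), the tube probably at (333,182), the button at (353,181), the detector at (223,240), the vial at (316,123) and the tip box at (185,303). Next I'll measure these.

```bash
python3 - <<'E'
from h import *
z=np.load('a_top.npz');W=world('top',z['d']);p=z['p']
crop=p[95:300,170:400,::-1];cv2.imwrite('pics/crop1.png',cv2.resize(crop,None,fx=3.4,fy=2.9,interpolation=cv2.INTER_CUBIC))
z2=np.load('a_side.npz');cv2.imwrite('pics/crop2.png',cv2.resize(z2['p'][140:320,190:370,::-1],None,fx=3.3,fy=3.3,interpolation=cv2.INTER_CUBIC))
for n,(u,v) in dict(knob=(285,198),tube=(333,182),btn=(353,181),h1=(247,166),h2=(275,247),det=(223,240),vial=(316,123),box=(185,303),bottle=(418,194)).items(): print(n,W[v,u].round(4), W[v-1:v+2,u-1:u+2,2].round(3).tolist())
# rotor pixels: height 104-114
X=W.reshape(-1,3)
def band(a,b,c,rad):
    m=(X[:,2]>a)&(X[:,2]<b)&(np.hypot(*(X[:,:2]-c).T)<rad); return X[m]
k=W[198,285,:2]
for i in range(4):
    q=band(.116,.13,k,.025);k=(q[:,:2].min(0)+q[:,:2].max(0))/2
print('knob',k,len(q),q[:,2].mean(), q[:,:2].mean(0))
# deck
q=band(.07,.08,k,.3);rect=cv2.minAreaRect(q[:,:2].astype(np.float32));print('deck',rect)
for n,(u,v),a,b,rad in [('tube',(333,182),.13,.16,.03),('btn',(353,181),.085,.125,.03),('h1',(247,166),.1,.12,.03),('h2',(275,247),.1,.12,.03),('det',(223,240),.12,.15,.05)]:
    q=band(a,b,W[v,u,:2],rad); 
    if len(q): c=q[:,:2].mean(0);d=c-k;print(n,len(q),c,q[:,2].mean(),np.hypot(*d),np.degrees(np.arctan2(d[1],d[0])))
E
```

```text
knob [0.5568 0.0454 0.1236] [[0.121, 0.125, 0.125], [0.122, 0.124, 0.124], [0.124, 0.124, 0.123]]
tube [ 0.5903 -0.0599  0.1492] [[0.146, 0.145, 0.148], [0.148, 0.149, 0.147], [0.147, 0.145, 0.147]]
btn [ 0.5979 -0.1139  0.0982] [[0.094, 0.096, 0.1], [0.097, 0.098, 0.1], [0.1, 0.098, 0.099]]
h1 [0.6313 0.1323 0.113 ] [[0.11, 0.113, 0.112], [0.113, 0.113, 0.112], [0.111, 0.112, 0.11]]
h2 [0.4455 0.0683 0.111 ] [[0.114, 0.109, 0.111], [0.113, 0.111, 0.111], [0.113, 0.112, 0.113]]
det [0.4626 0.1838 0.1368] [[0.138, 0.136, 0.133], [0.135, 0.137, 0.136], [0.137, 0.139, 0.139]]
vial [ 0.7279 -0.0257  0.1246] [[0.125, 0.126, 0.123], [0.125, 0.125, 0.126], [0.124, 0.125, 0.126]]
box [0.3105 0.2828 0.0663] [[0.065, 0.065, 0.067], [0.068, 0.066, 0.067], [0.066, 0.067, 0.065]]
bottle [ 0.5647 -0.2527  0.1334] [[0.131, 0.134, 0.131], [0.132, 0.133, 0.131], [0.132, 0.131, 0.131]]
knob [0.55595781 0.04643255] 100 0.12379017033618343 [0.55655887 0.04716182]
deck ((0.559112548828125, 0.04968121647834778), (0.3117598593235016, 0.5609630942344666), 25.090686798095703)
tube 81 [ 0.59242805 -0.06102946] 0.14597967495753966 0.11348199418577452 -71.25391998054079
btn 255 [ 0.59838753 -0.11408895] 0.09240776581974938 0.16603443600064155 -75.19395989691996
h1 170 [0.62781634 0.12871297] 0.11048917612905343 0.10924153913457266 48.868086143554876
h2 167 [0.45059315 0.06850598] 0.11082073948017161 0.1076519794694438 168.16790735720323
det 526 [0.45860141 0.183264  ] 0.13526336818426743 0.16793186703496785 125.43208094970089
```

View pics/crop1.png

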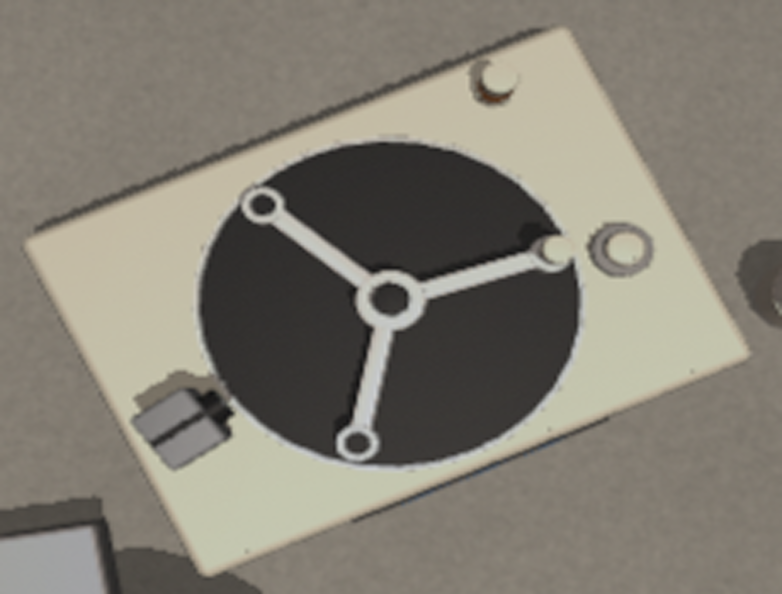

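View pics/crop2.png

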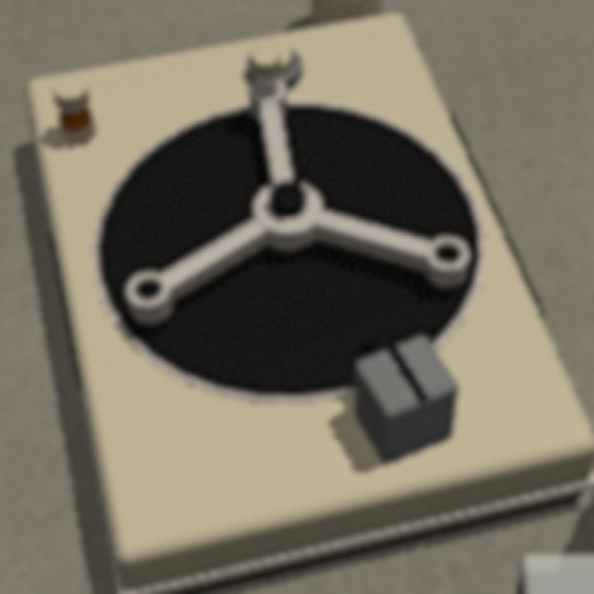

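```bash
cat > m.py <<'E'
from h import *
from scipy.optimize import least_squares
# disc circle from boundary in picture
def rotor(z,c=np.array([.556,.0464])):
    W=world('top',z['d']);X=W.reshape(-1,3)
    for _ in range(3):
        d=X[:,:2]-c;r_=np.hypot(*d.T);m=(X[:,2]>.099)&(X[:,2]<.118)&(r_>.028)&(r_<.128)&(r_>.0)
        m&=~((r_>.1)&(r_<.0))
        q=d[m];
        def f(p): # distance to nearest of three arms' centre-lines
            e=q-p[1:3];a=p[0]+np.array([0,1,2])*2*np.pi/3
            s=e@np.array([-np.sin(a),np.cos(a)]);t=e@np.array([np.cos(a),np.sin(a)])
            s=np.where(t>0,np.abs(s),9).min(1);return np.clip(s,0,.03)
        A=[(least_squares(f,[g,0,0],loss='soft_l1',f_scale=.004)) for g in np.radians([0,30,60,90])]
        b=min(A,key=lambda s:s.cost);c=c+b.x[1:3]
    return np.degrees(b.x[0]),c,len(q),np.abs(f(b.x)).mean()
if __name__=="__main__":
    z=np.load('a_top.npz');W=world('top',z['d'])
    print(rotor(z))
    hsv=z['p'].max(2);dark=((hsv<75)&(np.hypot(W[...,0]-.556,W[...,1]-.046)<.16)&(W[...,2]<.088)).astype(np.uint8)
    cs,_=cv2.findContours(dark,cv2.RETR_EXTERNAL,cv2.CHAIN_APPROX_NONE);k=max(cs,key=cv2.contourArea)
    # project rays onto plane z=.077
    cal=imaging.get_calibration('top');K=np.array(cal['camera_matrix']);R=np.array(cal['R']);t=np.array(cal['t'])
    uv=cv2.convexHull(k)[:,0].astype(float);ray=np.c_[(uv-K[:2,2])/K[0,0],np.ones(len(uv))]@R;o=-R.T@t
    P=o+ray*((.077-o[2])/ray[:,2])[:,None]
    s=least_squares(lambda p:np.hypot(P[:,0]-p[0],P[:,1]-p[1])-p[2],[.556,.046,.134],loss='soft_l1',f_scale=.001);print('disc',s.x,np.abs(s.fun).max())
    c=s.x[:2]
    for n in('top','side'):
        z=np.load(f'a_{n}.npz');W=world(n,z['d'])
        X=W.reshape(-1,3);m=(X[:,2]>.125)&(X[:,2]<.145)&(np.hypot(*(X[:,:2]-[.4586,.1833]).T)<.06);q=X[m]
        rc=cv2.minAreaRect(q[:,:2].astype(np.float32));d=np.array(rc[0])-c;print(n,'det',rc,np.hypot(*d),np.degrees(np.arctan2(d[1],d[0])))
        m=(X[:,2]>.137)&(X[:,2]<.155)&(np.hypot(*(X[:,:2]-[.592,-.061]).T)<.03);q=X[m];d=q[:,:2].mean(0)-c;print('tube',len(q),np.hypot(*d),np.degrees(np.arctan2(d[1],d[0])))
        m=(X[:,2]>.088)&(X[:,2]<.11)&(np.hypot(*(X[:,:2]-[.598,-.114]).T)<.025)&(z['p'].reshape(-1,3).min(1)>150);q=X[m];print('btn',len(q),q.mean(0),np.median(q[:,2]))
E
python3 m.py
```

```text
(np.float64(48.562196598470244), array([0.55593407, 0.04729654]), 882, np.float64(0.004495156722489467))
disc [0.53226088 0.09966913 0.08527551] 0.04405515757858656
top det ((0.4603155553340912, 0.18136313557624817), (0.05009230226278305, 0.05900760740041733), 36.5948600769043) 0.10885789164656305 131.36935385446233
tube 77 0.17182495629208475 -69.34353149668604
btn 80 [ 0.59963781 -0.11546988  0.09840892] 0.09833968014590592
side det ((0.46339309215545654, 0.18271556496620178), (0.050853803753852844, 0.059307727962732315), 36.71923828125) 0.10788643479144244 129.66784905863287
tube 67 0.1711506230406055 -68.10610062547161
btn 0 [nan nan nan] nanm.py:33: RuntimeWarning: Mean of empty slice.
  m=(X[:,2]>.088)&(X[:,2]<.11)&(np.hypot(*(X[:,:2]-[.598,-.114]).T)<.025)&(z['p'].reshape(-1,3).min(1)>150);q=X[m];print('btn',len(q),q.mean(0),np.median(q[:,2]))
  ret = um.true_divide(
  return _methods._mean(a, axis=axis, dtype=dtype,
  ret = ret.dtype.type(ret / rcount)
```

```bash
cat > plan.py <<'E'
from h import *
from scipy.spatial.transform import Rotation as Ro
c=np.array([.5559,.0473]);rr=.07
def off(a,gap=0,Rt=None,hx=.0095,hy=.015):
    n=np.array([-np.sin(a),np.cos(a)]);u=np.array([np.cos(a),np.sin(a)])
    h=hx*abs(n@Rt[:2,0])+hy*abs(n@Rt[:2,1])
    return c+rr*u+(.007+h+gap)*n
def rows(Ps,base,Rt): return [np.round(Rt.T@(np.array(P)-base),3).tolist()+[0] for P in Ps]
E
python3 - <<'E'
from plan import *
s=read_state();b=s["ee_pos"];Rt=Ro.from_quat(s["eef_rot"]).as_matrix();print(Rt.round(3).tolist())
P=off(np.radians(48.6),.02,Rt);print(P)
print(rows([[*P,.2217],[*P,.097]],b,Rt))
E
```

```text
[[-0.927, 0.376, -0.0], [0.376, 0.927, -0.001], [-0.0, -0.001, -1.0]]
[0.57149474 0.1268709 ]
[[-0.482, -0.292, 0.001, 0], [-0.482, -0.292, 0.125, 0]]
```

Emit:
{"method": "move_arm", "body": {"series": [[-0.04,-0.024,0,0],[-0.08,-0.048,0,0],[-0.12,-0.073,0,0],[-0.16,-0.097,0,0],[-0.2,-0.121,0,0],[-0.24,-0.145,0,0],[-0.28,-0.17,0,0],[-0.32,-0.194,0,0],[-0.36,-0.218,0,0],[-0.4,-0.242,0,0],[-0.44,-0.267,0,0],[-0.47,-0.285,0,0],[-0.482,-0.292,0,0],[-0.482,-0.292,0.02,0],[-0.482,-0.292,0.04,0],[-0.482,-0.292,0.06,0],[-0.482,-0.292,0.06,0]], "claw": -1, "newtons": 10}}

```text
time: 1.8
ee_pos: [0.5698, 0.1276, 0.1596]
eef_rot: [0.191, 0.982, -0.001, -0.002]
ft_force: [-0.5, 0.1, -0.3]
width: 0.0006
```

```bash
python3 - <<'E'
from plan import *
snap('top','b');snap('side','b')
a=cv2.imread('pics/b_top.png')[80:310,150:400];b=cv2.imread('pics/b_side.png')[80:310,150:400]
cv2.imwrite('pics/b2.png',cv2.resize(np.hstack([a,b]),(800,368)))
s=read_state();print(s['time'],s['ee_pos'],s['width'],s['ft_force'],s['joint_positions'])
E
```

```text
1.9 [0.57159583 0.12773247 0.1627683 ] 0.0004777493624506793 [-0.47072961  0.02718213 -0.37371422] [-0.55002717  0.28789551  0.30270189  1.66338181 -0.09098143  1.20472884
  0.95931851]
```

View pics/b2.png

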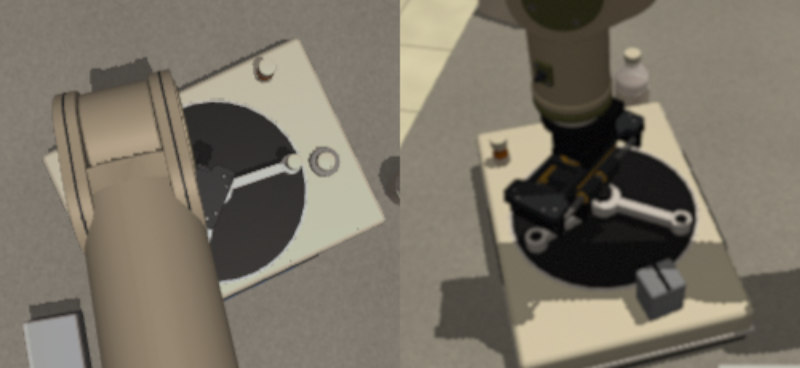

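```bash
python3 - <<'E'
from plan import *
s=read_state();b=np.array([.5715,.1269,.162]);Rt=Ro.from_quat([.1917,.9815,0,0]).as_matrix()
A=[48.6,46]+list(np.arange(42,-24,-4))
P=[[*off(np.radians(a),.01 if a==48.6 else 0,Rt),.097] for a in A]
print(len(A),A[-1]);print(rows(P,b,Rt))
E
```

```text
19 -22
[[-0.009, -0.003, 0.065, 0], [-0.022, -0.007, 0.065, 0], [-0.026, -0.007, 0.065, 0], [-0.031, -0.008, 0.065, 0], [-0.035, -0.009, 0.065, 0], [-0.04, -0.01, 0.065, 0], [-0.044, -0.011, 0.065, 0], [-0.049, -0.013, 0.065, 0], [-0.053, -0.016, 0.065, 0], [-0.057, -0.018, 0.065, 0], [-0.062, -0.021, 0.065, 0], [-0.066, -0.025, 0.065, 0], [-0.069, -0.029, 0.065, 0], [-0.073, -0.033, 0.065, 0], [-0.076, -0.037, 0.065, 0], [-0.079, -0.042, 0.065, 0], [-0.082, -0.047, 0.065, 0], [-0.084, -0.052, 0.065, 0], [-0.085, -0.057, 0.065, 0]]
```

Emit:
{"method": "move_arm", "body": {"series": [[0,0,0.025,0],[0,0,0.05,0],[0,0,0.065,0],[0,0,0.065,0],[-0.009,-0.003,0.065,0],[-0.016,-0.005,0.065,0],[-0.022,-0.007,0.065,0],[-0.026,-0.007,0.065,0],[-0.031,-0.008,0.065,0],[-0.035,-0.009,0.065,0],[-0.04,-0.01,0.065,0],[-0.04,-0.01,0.065,0]]}}

```text
time: 3.1
ee_pos: [0.6057, 0.1022, 0.0975]
eef_rot: [0.192, 0.981, -0.0, 0.0]
ft_force: [0.0, 0.7, -0.0]
width: 0.0005
```

```bash
python3 - <<'E'
from plan import *
snap('side','c')
cv2.imwrite('pics/c2.png',cv2.resize(cv2.imread('pics/c_side.png')[110:320,170:400],None,fx=3,fy=2.8))
s=read_state();print(s['time'],s['ee_pos'],s['ft_force'])
E
```

```text
3.15 [0.605519   0.10251411 0.09752568] [ 0.53555212 -0.4609926   0.4155305 ]
```

View pics/c2.png

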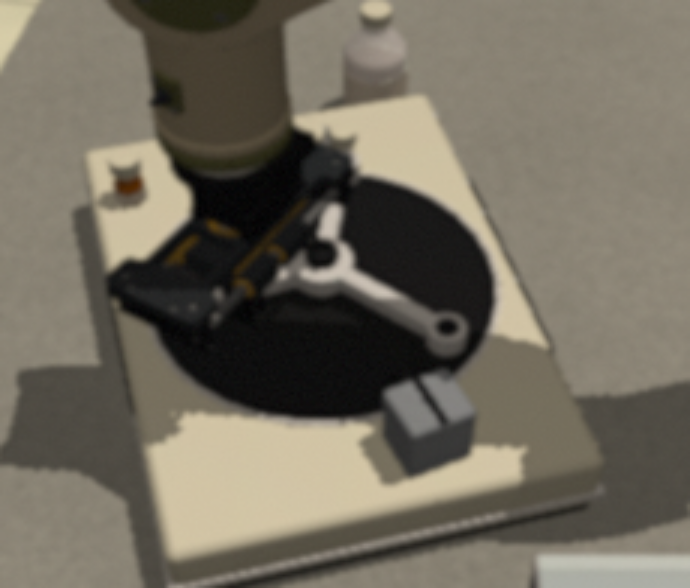

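```bash
cat > ang.py <<'E'
from h import *
def armang(tag,n,lo,hi,c=(.5559,.0473)):
    """angle of arm top centre-line in window lo..hi deg (r .03-.097)"""
    z=np.load(f'{tag}_{n}.npz');W=world(n,z['d']);X=W.reshape(-1,3);br=z['p'].reshape(-1,3).min(1)
    d=X[:,:2]-c;rr=np.hypot(*d.T);a=np.degrees(np.arctan2(d[:,1],d[:,0]));a=(a-lo)%360+lo
    m=(X[:,2]>.104)&(X[:,2]<.117)&(rr>.03)&(rr<.128)&(a>lo)&(a<hi)
    q=d[m].astype(np.float32);v=cv2.fitLine(q,cv2.DIST_L1,0,.001,.001)[:,0]
    b=np.degrees(np.arctan2(v[1],v[0])); mid=np.median(a[m]); b=mid+((b-mid+90)%180-90)
    off=v[0]*v[3]-v[1]*v[2]
    return len(q),round(float(mid),2),round(float(b),2),round(float(off)*1000,2)
E
python3 - <<'E'
from plan import *
from ang import armang
print(armang('a','top',30,70),armang('a','top',150,190),armang('a','side',30,70),armang('a','side',150,190))
print(armang('c','side',120,185))
b=np.array([.5715,.1269,.162]);Rt=Ro.from_quat([.1917,.9815,0,0]).as_matrix();b=b+Rt@[-.04,-.01,.065];print(b)
A=np.r_[27:-50:-4]
P=[[*off(np.radians(a),0,Rt),.097] for a in A]
print(len(A),A[-1]);print(rows(P,b,Rt))
E
```

```text
(310, 48.52, 48.38, 0.13) (307, 168.56, 168.6, 0.05) (307, 47.87, 48.53, -1.04) (305, 166.55, 169.03, 3.04)
(313, 150.1, 152.62, 3.2)
[0.60479763 0.102584   0.097     ]
20 -49
[[-0.003, -0.001, 0.0, 0], [-0.008, -0.003, 0.0, 0], [-0.012, -0.005, 0.0, 0], [-0.016, -0.008, 0.0, 0], [-0.021, -0.011, 0.0, 0], [-0.025, -0.014, 0.0, 0], [-0.028, -0.018, 0.0, 0], [-0.032, -0.022, 0.0, 0], [-0.035, -0.026, 0.0, 0], [-0.038, -0.031, 0.0, 0], [-0.041, -0.036, 0.0, 0], [-0.043, -0.041, 0.0, 0], [-0.045, -0.046, 0.0, 0], [-0.047, -0.051, 0.0, 0], [-0.048, -0.055, 0.0, 0], [-0.049, -0.06, 0.0, 0], [-0.049, -0.064, 0.0, 0], [-0.05, -0.069, 0.0, 0], [-0.05, -0.074, 0.0, 0], [-0.049, -0.079, 0.0, 0]]
```

Emit:
{"method": "move_arm", "body": {"series": [[-0.003,-0.001,0,0],[-0.008,-0.003,0,0],[-0.012,-0.005,0,0],[-0.016,-0.008,0,0],[-0.021,-0.011,0,0],[-0.025,-0.014,0,0],[-0.028,-0.018,0,0],[-0.032,-0.022,0,0],[-0.035,-0.026,0,0],[-0.038,-0.031,0,0],[-0.041,-0.036,0,0],[-0.043,-0.041,0,0],[-0.045,-0.046,0,0],[-0.047,-0.051,0,0],[-0.048,-0.055,0,0],[-0.049,-0.06,0,0],[-0.049,-0.064,0,0],[-0.05,-0.069,0,0],[-0.05,-0.074,0,0],[-0.049,-0.079,0,0]]}}

```text
time: 5.15
ee_pos: [0.6208, 0.0108, 0.0976]
eef_rot: [0.192, 0.981, 0.0, 0.0]
ft_force: [-0.3, 1.4, 0.9]
width: 0.0003
```

```bash
python3 - <<'E'
from plan import *
snap('side','d')
cv2.imwrite('pics/d2.png',cv2.resize(cv2.imread('pics/d_side.png')[110:320,170:400],None,fx=3,fy=2.8))
from ang import armang
for lo in(40,180): print(armang('d','side',lo,lo+60))
s=read_state();print(s['time'],s['ee_pos'],s['ft_force'])
b=np.array([.5715,.1269,.162]);Rt=Ro.from_quat([.1917,.9815,0,0]).as_matrix();b=b+Rt@[-.04-.049,-.01-.079,.065];print(b)
A=np.r_[-53:-114:-4]
P=[[*off(np.radians(a),0,Rt),.097] for a in A]
print(len(A),A.tolist());print(rows(P,b,Rt))
E
```

```text
(304, 71.74, 74.03, -3.28)
(241, 192.16, 188.97, -4.08)
5.2 [0.62029944 0.00970213 0.09755489] [-0.23567969 -1.06724517 -0.14760933]
[0.62047101 0.01095243 0.097     ]
16 [-53, -57, -61, -65, -69, -73, -77, -81, -85, -89, -93, -97, -101, -105, -109, -113]
[[0.001, -0.005, 0.0, 0], [0.002, -0.01, 0.0, 0], [0.004, -0.015, 0.0, 0], [0.006, -0.02, 0.0, 0], [0.008, -0.025, 0.0, 0], [0.011, -0.03, 0.0, 0], [0.014, -0.034, 0.0, 0], [0.018, -0.039, 0.0, 0], [0.022, -0.043, 0.0, 0], [0.026, -0.047, 0.0, 0], [0.031, -0.05, 0.0, 0], [0.036, -0.053, 0.0, 0], [0.041, -0.056, 0.0, 0], [0.047, -0.058, 0.0, 0], [0.052, -0.06, 0.0, 0], [0.058, -0.061, 0.0, 0]]
```

View pics/d2.png

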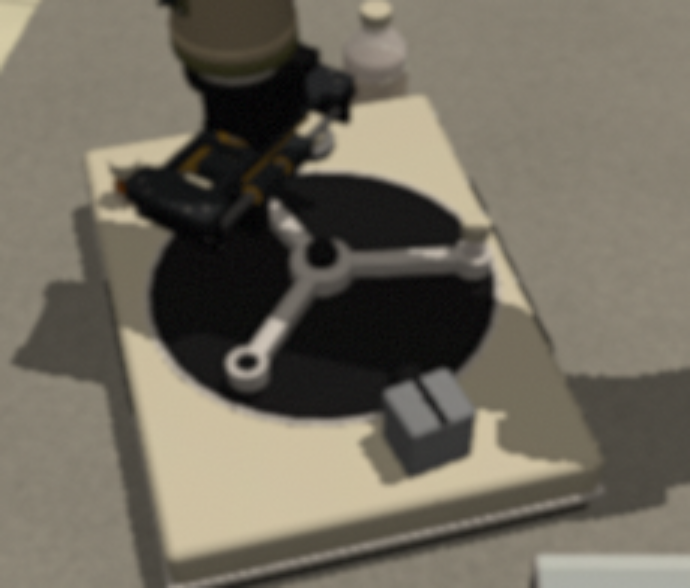

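Emit:
{"method": "move_arm", "body": {"series": [[0.001,-0.005,0,0],[0.002,-0.01,0,0],[0.004,-0.015,0,0],[0.006,-0.02,0,0],[0.008,-0.025,0,0],[0.011,-0.03,0,0],[0.014,-0.034,0,0],[0.018,-0.039,0,0],[0.022,-0.043,0,0],[0.026,-0.047,0,0],[0.031,-0.05,0,0],[0.036,-0.053,0,0],[0.041,-0.056,0,0],[0.044,-0.057,0,0],[0.047,-0.058,0,0],[0.047,-0.058,0,0]]}}

```text
time: 6.8
ee_pos: [0.5551, -0.0247, 0.0975]
eef_rot: [0.192, 0.981, 0.0, -0.0]
ft_force: [-0.5, 0.1, -0.2]
width: 0.0007
```

```bash
python3 - <<'E'
from plan import *
snap('side','e');snap('top','e')
cv2.imwrite('pics/e2.png',cv2.resize(cv2.imread('pics/e_side.png')[110:320,170:400],None,fx=3,fy=2.8))
cv2.imwrite('pics/e3.png',cv2.resize(cv2.imread('pics/e_top.png')[95:300,170:400],None,fx=3,fy=2.9))
from ang import armang
print(armang('e','side',-10,50));print(armang('e','side',110,170))
print(armang('e','top',-10,50));print(armang('e','top',110,170))
s=read_state();print(s['time'],s['ee_pos'],s['ft_force'])
E
```

```text
(296, 12.83, 10.79, 2.65)
(222, 127.41, 128.67, 1.28)
(232, 11.95, 8.91, 4.83)
(231, 131.53, 133.32, 1.96)
6.9 [ 0.55535367 -0.02476606  0.09747127] [-0.11760674 -0.5367283   0.64980113]
```

View pics/e2.png

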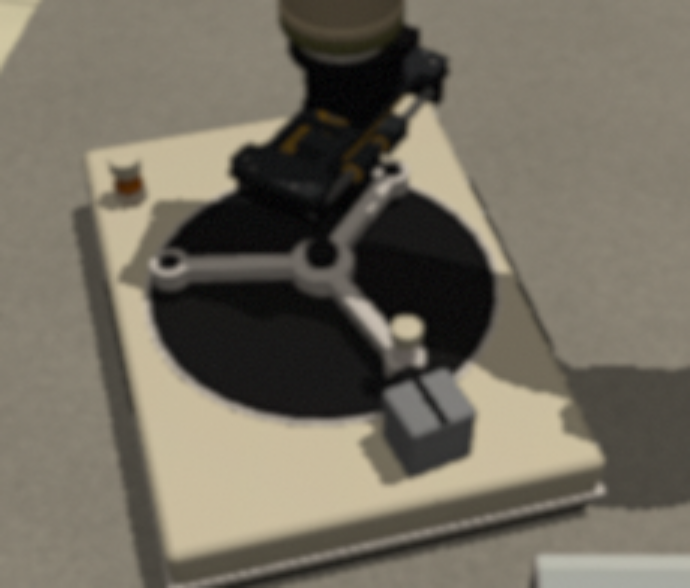

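View pics/e3.png

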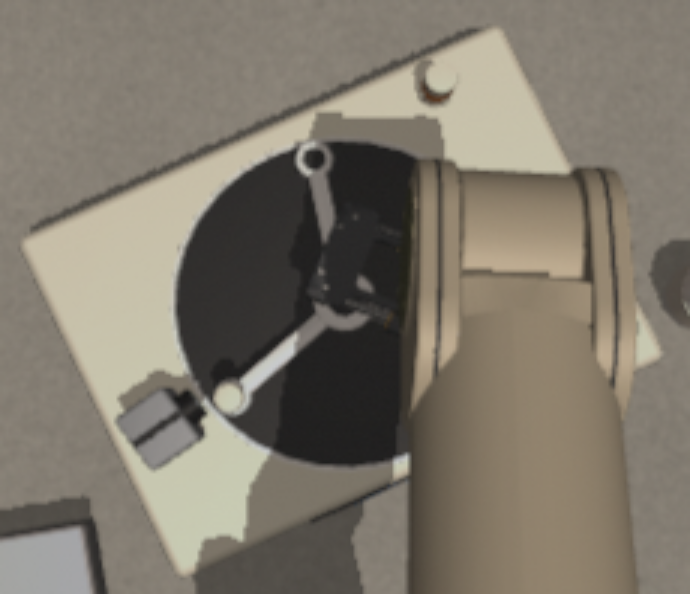

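```bash
cat >> ang.py <<'E'
def blob(tag,n,p0,lo,hi,rad,c=(.5559,.0473)):
    z=np.load(f'{tag}_{n}.npz');X=world(n,z['d']).reshape(-1,3);p0=np.array(p0)
    for _ in range(3):
        q=X[(X[:,2]>lo)&(X[:,2]<hi)&(np.hypot(*(X[:,:2]-p0).T)<rad)];k,_r=cv2.minEnclosingCircle(q[:,:2].astype(np.float32));p0=q[:,:2].mean(0)
    d=p0-c;return len(q),p0.round(4).tolist(),np.round(k,4).tolist(),round(_r,4),round(float(np.hypot(*d)),4),round(float(np.degrees(np.arctan2(d[1],d[0]))),2)
E
python3 - <<'E'
from ang import *
t=np.radians(131);p=[.5559+.115*np.cos(t),.0473+.115*np.sin(t)]
for n in('top','side'):
    print(n,'tube',blob('e',n,p,.141,.152,.016),'det',blob('e',n,[.4605,.181],.129,.14,.042))
    a=np.radians(12);print('h2',blob('e',n,[.5559+.115*np.cos(a),.0473+.115*np.sin(a)],.104,.116,.016))
    print('knob',blob('e' if n=='side' else 'a',n,[.5559,.0473],.118,.13,.016))
E
```

```text
top tube (76, [0.4802, 0.1328], [0.48, 0.1329], 0.0107, 0.1141, 131.52) det (502, [0.4582, 0.184], [0.4573, 0.1844], 0.0335, 0.1681, 125.55)
h2 (121, [0.668, 0.0702], [0.6677, 0.0691], 0.0154, 0.1144, 11.54)
knob (98, [0.5566, 0.0473], [0.5566, 0.0473], 0.0128, 0.0007, -0.54)
side tube (76, [0.4834, 0.1344], [0.4829, 0.1339], 0.011, 0.1133, 129.77) det (537, [0.4604, 0.1875], [0.461, 0.185], 0.0339, 0.1696, 124.27)
h2 (118, [0.6695, 0.0727], [0.6688, 0.0723], 0.0159, 0.1164, 12.62)
knob (94, [0.5598, 0.0487], [0.5595, 0.0474], 0.0136, 0.0042, 19.79)
```

Emit:
{"method": "move_arm", "body": {"series": [[0.002,0,0,0],[0.004,-0.001,0,0],[0.005,-0.002,0,0],[0.006,-0.002,0,0],[0.007,-0.002,0,0],[0.007,-0.002,0,0],[0.007,-0.002,0,0]]}}

```text
time: 7.6
ee_pos: [0.5482, -0.0241, 0.0975]
eef_rot: [0.192, 0.981, 0.0, -0.0]
ft_force: [0.1, -1.1, 0.7]
width: 0.0006
```

```bash
cat > chk.py <<'E'
from ang import *
import sys
g=sys.argv[1]
snap('top',g);snap('side',g)
for n,c in(('top',(.5562,.0473)),('side',(.5597,.048))):
    print(n,'tube',blob(g,n,[.489,.141] if n=='top' else [.493,.142],.141,.152,.016,c),'det',blob(g,n,[.4605,.181],.129,.14,.042,c)[-2:],'h2',blob(g,n,[.5559+.1145,.0473+.0100],.104,.116,.016,c)[-2:])
s=read_state();print(s['time'],s['ee_pos'],s['ft_force'])
E
python3 chk.py f
```

```text
top tube (75, [0.4881, 0.1391], [0.4881, 0.1391], 0.0107, 0.1143, 126.58) det (0.1682, 125.64) h2 (0.1136, 6.48)
side tube (77, [0.4909, 0.1407], [0.4908, 0.1396], 0.0112, 0.1154, 126.6) det (0.1713, 125.37) h2 (0.1132, 7.35)
7.7 [ 0.548206   -0.02403877  0.09748138] [ 0.5013859  -0.83275108 -0.80407538]
```

Emit:
{"method": "move_arm", "body": {"series": [[0.0005,0,0,0],[0.001,0,0,0],[0.001,0,0,0]]}}

```text
time: 8.0
ee_pos: [0.5473, -0.0237, 0.0975]
eef_rot: [0.192, 0.981, 0.0, -0.0]
ft_force: [0.1, -1.0, -1.2]
width: 0.0003
```

```bash
python3 chk.py g; python3 - <<'E'
import cv2
cv2.imwrite('pics/g3.png',cv2.resize(cv2.imread('pics/g_top.png')[180:270,200:320],None,fx=6,fy=6,interpolation=2))
E
```

```text
top tube (76, [0.4893, 0.14], [0.4892, 0.14], 0.0106, 0.1143, 125.83) det (0.1684, 125.62) h2 (0.1139, 5.82)
side tube (81, [0.4925, 0.1417], [0.4923, 0.1402], 0.0118, 0.1153, 125.65) det (0.171, 125.37) h2 (0.1121, 6.49)
8.1 [ 0.54727466 -0.02368442  0.09753641] [0.63929994 0.1699739  1.09340895]
```

View pics/g3.png

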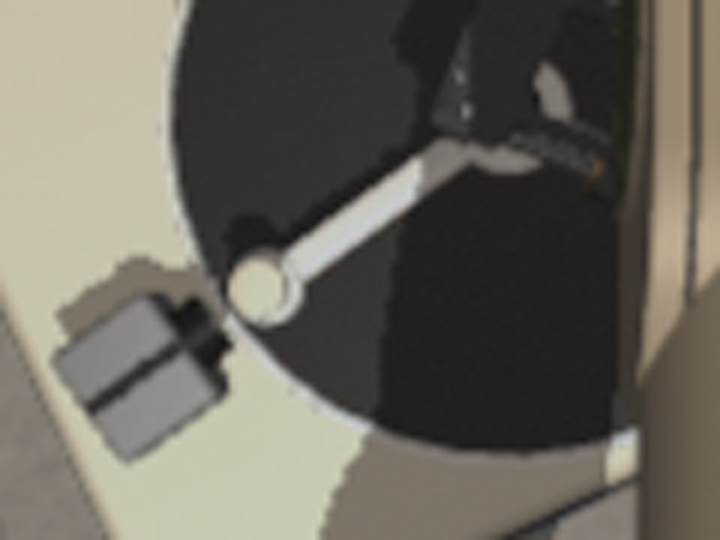

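```bash
python3 - <<'E'
from ang import *
from plan import off,rows,Ro
for g in 'ag':
  for n,c in(('top',(.5562,.0473)),('side',(.5597,.048))):
    z=np.load(f'{g}_{n}.npz');W=world(n,z['d']);br=z['p'].max(2)
    cd=np.array([.4582,.184]);m=(W[...,2]>.129)&(W[...,2]<.142)&(np.hypot(W[...,0]-cd[0],W[...,1]-cd[1])<.05)
    for nm,mm in(('all',m),('bright',m&(br>100)),('lens',m&(br<60))):
        q=W[mm][:,:2].astype(np.float32)
        if len(q)<4: continue
        rc=cv2.minAreaRect(q)
        for k,p in(('rect',np.array(rc[0])),('mean',q.mean(0))):
            d=p-c;print(g,n,nm,k,len(q),np.round(rc[1],4),round(rc[2]+90,1),round(np.hypot(*d),4),round(float(np.degrees(np.arctan2(d[1],d[0]))),2))
# button
for n in('top','side'):
    z=np.load(f'a_{n}.npz');W=world(n,z['d']);m=(W[...,2]>.092)&(W[...,2]<.108)&(np.hypot(W[...,0]-.599,W[...,1]+.115)<.02);q=W[m];print(n,len(q),q.mean(0),np.percentile(q[:,2],[10,50,90]),cv2.minEnclosingCircle(q[:,:2].astype(np.float32)))
E
```

```text
a top all rect 505 [0.0501 0.059 ] 126.6 0.1648 125.57
a top all mean 505 [0.0501 0.059 ] 126.6 0.1684 125.68
a top bright rect 385 [0.0498 0.044 ] 126.3 0.1724 125.65
a top bright mean 385 [0.0498 0.044 ] 126.3 0.172 125.81
a top lens rect 73 [0.0191 0.0539] 135.3 0.1619 126.93
a top lens mean 73 [0.0191 0.0539] 135.3 0.1515 125.71
a side all rect 538 [0.0499 0.0593] 127.0 0.1656 125.69
a side all mean 538 [0.0499 0.0593] 127.0 0.1711 125.34
a side bright rect 312 [0.0469 0.0402] 126.9 0.1728 126.24
a side bright mean 312 [0.0469 0.0402] 126.9 0.1738 126.06
a side lens rect 103 [0.0328 0.0603] 118.5 0.1656 122.45
a side lens mean 103 [0.0328 0.0603] 118.5 0.1592 124.65
g top all rect 507 [0.05   0.0579] 125.3 0.1655 125.62
g top all mean 507 [0.05   0.0579] 125.3 0.1684 125.63
g top bright rect 391 [0.0499 0.0442] 125.3 0.1723 125.62
g top bright mean 391 [0.0499 0.0442] 125.3 0.172 125.73
g top lens rect 69 [0.0206 0.0533] 124.8 0.1633 125.26
g top lens mean 69 [0.0206 0.0533] 124.8 0.1509 125.58
g side all rect 553 [0.0498 0.0743] 126.2 0.1575 125.79
g side all mean 553 [0.0498 0.0743] 126.2 0.1694 125.38
g side bright rect 341 [0.0472 0.0706] 127.5 0.1583 126.06
g side bright mean 341 [0.0472 0.0706] 127.5 0.1729 125.97
g side lens rect 78 [0.0325 0.0567] 117.9 0.1647 122.43
g side lens mean 78 [0.0325 0.0567] 117.9 0.1597 125.21
top 109 [ 0.59885082 -0.1142485   0.09781485] [0.09485072 0.09789625 0.10055059] ((0.5996342301368713, -0.11349207907915115), 0.015116794966161251)
side 23 [ 0.59530976 -0.11550932  0.09698286] [0.09513912 0.09700593 0.09927304] ((0.5960258841514587, -0.11548282206058502), 0.011991160921752453)
```

```bash
python3 - <<'E'
from plan import *
z=np.load('a_top.npz');W=world('top',z['d']);rr=np.hypot(W[...,0]-.599,W[...,1]+.1143)
for a in range(0,30,3):
    q=W[...,2][(rr>=a/1000)&(rr<(a+3)/1000)];print(a,len(q),np.median(q).round(4))
Rt=Ro.from_quat([.1917,.9815,0,0]).as_matrix();b=np.array([.62047,.01095,.097])+Rt@[.055,-.06,0];print(b)
e=np.array([.5473,-.0237,.0975])
print(rows([[.599,-.1143,.16],[.599,-.1143,.103]],e,Rt))
E
```

```text
0 6 0.0975
3 13 0.0991
6 27 0.0985
9 37 0.0979
12 46 0.0932
15 51 0.0885
18 69 0.088
21 73 0.078
24 73 0.0763
27 89 0.0762
[ 0.54693564 -0.02394553  0.097     ]
[[-0.082, -0.064, -0.062, 0], [-0.082, -0.064, -0.005, 0]]
```

Emit:
{"method": "move_arm", "body": {"series": [[-0.005,0,0,0],[-0.012,0,0,0],[-0.02,0,0,0],[-0.02,0,-0.02,0],[-0.02,0,-0.045,0],[-0.02,0,-0.065,0],[-0.045,-0.025,-0.065,0],[-0.07,-0.05,-0.065,0],[-0.082,-0.064,-0.065,0],[-0.082,-0.064,-0.065,0],[-0.082,-0.064,-0.045,0],[-0.082,-0.064,-0.025,0],[-0.082,-0.064,-0.025,0]]}}

```text
time: 9.4
ee_pos: [0.5978, -0.1126, 0.1198]
eef_rot: [0.191, 0.982, -0.0, -0.002]
ft_force: [-0.9, 0.0, 0.2]
width: 0.0004
```

```bash
python3 chk.py i; python3 - <<'E'
import cv2,numpy as np
a=cv2.imread('pics/i_top.png')[95:300,170:400];b=cv2.imread('pics/i_side.png')[110:315,170:400]
cv2.imwrite('pics/i3.png',cv2.resize(np.hstack([a,b]),(800,357)))
E
```

```text
top tube (75, [0.4892, 0.1399], [0.4892, 0.1402], 0.0106, 0.1143, 125.89) det (0.1684, 125.68) h2 (0.1139, 5.76)
side tube (78, [0.4925, 0.1418], [0.4926, 0.1404], 0.0111, 0.1154, 125.6) det (0.1713, 125.39) h2 (0.1125, 6.64)
9.5 [ 0.59931937 -0.11322909  0.12275743] [ 0.68293637 -0.61765661  0.64001538]
```

View pics/i3.png

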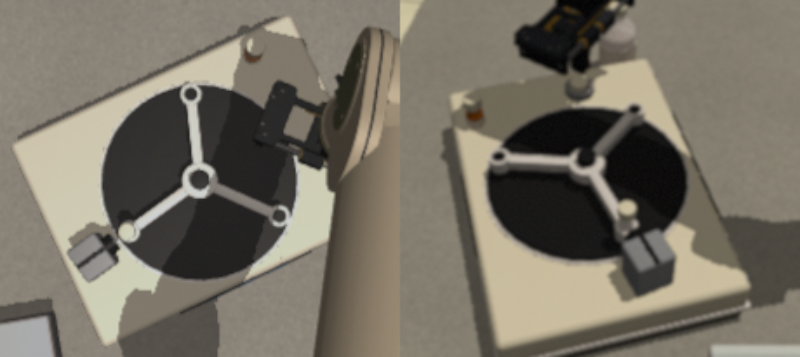

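Emit:
{"method": "move_arm", "body": {"series": [[0,0,0.01,0],[0,0,0.018,0],[0,0,0.023,0],[0,0,0.026,0],[0,0,0.028,0],[0,0,0.03,0],[0,0,0.03,0],[0,0,0.03,0]]}}

```text
time: 10.3
ee_pos: [0.5992, -0.1138, 0.0927]
eef_rot: [0.192, 0.981, 0.0, -0.0]
ft_force: [-2.5, 0.7, 2.6]
width: 0.0008
```

```bash
python3 - <<'E'
from h import *
s=read_state();print(s['time'],s['ee_pos'],s['ft_force'])
E
```

```text
10.3 [ 0.5991714  -0.11382937  0.09273599] [-2.46530704  0.73002175  2.59927585]
```

Emit:
{"method": "move_arm", "body": {"series": [[0,0,0.001,0],[0,0,0.002,0],[0,0,0.002,0],[0,0,0.002,0]]}}

```text
time: 10.7
ee_pos: [0.5993, -0.1138, 0.0914]
eef_rot: [0.192, 0.981, 0.0, 0.0]
ft_force: [-5.4, 1.3, 10.4]
width: 0.0004
```

Contact force rose to 10 N at z = 0.0914, which means the button is at its stop. Now I'll lift off and retreat.

Emit:
{"method": "move_arm", "body": {"series": [[0,0,0,0],[0,0,-0.004,0],[0,0,-0.01,0],[0,0,-0.03,0],[0,0,-0.06,0],[0,0,-0.1,0],[0,0,-0.14,0],[0.03,-0.03,-0.16,0],[0.03,-0.07,-0.16,0],[0.03,-0.1,-0.16,0],[0.03,-0.1,-0.16,0],[0.03,-0.1,-0.16,0]]}}

```text
time: 11.9
ee_pos: [0.5336, -0.1957, 0.2507]
eef_rot: [0.192, 0.981, 0.0, 0.0]
ft_force: [0.0, 0.7, 0.4]
width: -0.0001
```

```bash
python3 chk.py k; python3 - <<'E'
import cv2,numpy as np
from ang import *
a=cv2.imread('pics/k_top.png')[95:300,170:450];b=cv2.imread('pics/k_side.png')[110:315,170:400]
cv2.imwrite('pics/k3.png',cv2.resize(np.hstack([a,b]),(800,322)))
for g in 'ak':print(g,blob(g,'side',[.596,-.1155],.092,.108,.016),blob(g,'side',[.728,-.026],.118,.13,.02)[:2],blob(g,'side',[.565,-.25],.125,.14,.03)[:2])
E
```

```text
top tube (75, [0.4893, 0.1401], [0.4893, 0.1401], 0.0106, 0.1144, 125.78) det (0.1686, 125.66) h2 (0.1137, 5.78)
side tube (79, [0.4925, 0.1414], [0.4927, 0.1408], 0.0114, 0.1151, 125.74) det (0.1709, 125.39) h2 (0.113, 6.41)
12.0 [ 0.53425216 -0.19407818  0.25032636] [ 0.34802051  0.54147678 -0.24937628]
a (23, [0.5953, -0.1155], [0.596, -0.1155], 0.012, 0.1675, -76.39) (78, [0.7338, -0.024]) (65, [0.5697, -0.254])
k (75, [0.6025, -0.1117], [0.603, -0.1122], 0.0144, 0.1657, -73.65) (79, [0.7341, -0.0246]) (66, [0.5695, -0.2542])
```

View pics/k3.png

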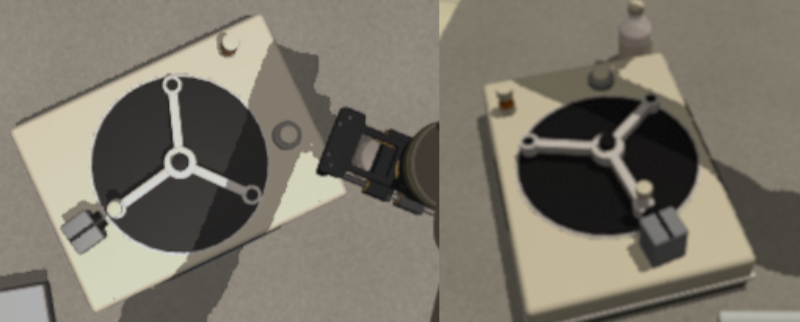

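```bash
python3 - <<'E'
from h import *
for g,n in(('a','top'),('k','top'),('k','side')):
    z=np.load(f'{g}_{n}.npz');W=world(n,z['d']);c=(.599,-.1143) if n=='top' else (.6025,-.1125)
    q=W[...,2][np.hypot(W[...,0]-c[0],W[...,1]-c[1])<.01];print(g,n,np.median(q))
print(r.close_job())
E
```

```text
a top 0.09846134971355926
k top 0.09875152429906854
k side 0.09888703963315554
the job is handed in; nothing more can be done
None
```

The job is done and handed in at about 12 s on the robot's clock. With closed fingers I pushed one of the empty arms clockwise until the tube faced the detector. I then pressed the scan button to its stop and backed off.

**Alignment:** in the final pictures the tube lies within about 0.4° of the detector direction, under 1 mm:

| Camera | Tube | Detector |
|---|---|---|
| top | 125.8° | 125.7° |
| side | 125.7° | 125.4° |

One rough reading of the detector's top groove suggested about 1° (2 mm) off. I trusted the fits from the two cameras instead; either way it is inside the 7 mm limit.

**Scan button:** contact force rose to about 10 N at z = 91.4 mm, so the button was about fully down. I had no direct reading of its travel. Afterwards its top measured 98.8 mm, against 98.5 mm before the press, so it is up again.

**Surroundings:** measured positions of the vial and the bottle changed by less than 1 mm. I did not measure the tip box again, but nothing worked near it. The gripper was clear of everything when I handed in. The fingers were kept well away from the tube, and I saw no sign of the rotor lifting.

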